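Clear and balance the source cover

TASK

I am about to clip the loose gas stay back onto the mass spectrometer's source cover. Hang the spanner that is lying on the shut cover by its ring on the empty middle peg of the spanner stand, jaw end down, and let go of it; then swing the cover up by its bar handle, without letting it go over backwards, to its balance point, where it would fall neither way, and finish while still gripping it and keeping it still there. Leave the other loose things on the bench where they are.

Things in the scene. Friction and masses are not known exactly. Their poses are not given: they have to be found in the camera images.
- source: fixed source housing of a bench mass spectrometer: white tray, aluminium chamber 125 (x) x 190 (y) mm, rim 114 mm above the bench, closed by a hood with a flat top at 139 mm. Origin on the bench under its centre; -x points to its front (the handle side), z up. Rear (+x): pump, and stop posts 172 mm high 126 mm from the origin. The loose gas stay lies along the -y wall up to 65 mm high.
- cover (a joint): angle of the white sheet-metal cover, rad: 0 shut (as at the start), growing as its front swings up and back. Hinge along the housing's y, 67 mm to +x of its origin, 114 mm above the bench; next to no friction, no spring. At 1.365 the centre of mass is straight above the hinge: the balance point. Below that it falls shut; beyond, it falls back to the rear stop at 1.95.
- handle (a point): middle of the cover's handle: a round steel bar 10 mm thick, 110 mm long, parallel to the hinge, 45 mm out from the cover's front face. Seen from the hinge it is 175 mm to -x and 12.5 mm up when shut (126.5 mm above the bench), and keeps to that 175.4 mm radius. The cover weighs 0.35 to 0.6 kg. The bar can turn between the finger pads while the tool keeps pointing down.
- spanner: a plain steel combination spanner lying flat across the cover, 160 mm long, 8 mm thick, about 0.11 kg, shank 14 mm wide. Origin under the middle of its length (centre of mass 3 mm from it), x along the shank towards the ring end, z up. The ring is 29 mm in diameter with a 17 mm hole; the open jaw end is 27 mm wide.
- eye (a point): centre of the spanner's ring hole: 65.5 mm along +x from the spanner's origin and 4 mm up, mid-thickness
- jaw (a point): tip of the spanner's open jaw end: 80 mm along -x from the spanner's origin, mid-thickness
- stand: fixed spanner stand: painted steel panel 210 mm up the slope x 220 mm wide, sloping at 38 degrees from its foot in front (-x) to 150 mm high at the rear (+x), with a 12 mm lip at the foot. Origin on the bench under its middle, z up. Three pegs in a level row, 72 mm apart; a larger spanner hangs on the +y one, a smaller one on the -y one, flat on the panel (11 mm), free to swing.
- peg (a point): the empty middle peg: 8 mm thick, 32 mm long. Origin at its root on the panel's surface (in the stand's frame 56 mm to +x, 131 mm up); z along the peg, out of the panel (38 degrees from vertical, towards the stand's -x), x up the slope, y the stand's y. From the peg the panel goes on 178 mm down the slope to the lip.
- lens_ring: bystander: steel ring 48 mm across, 8 mm thick, on the foil; origin under its centre
- lens_cup: bystander: steel ion-lens cup 40 mm across, 30 mm high, on the foil; origin under its centre
- flange: bystander: round steel flange 70 mm across, 13 mm thick; origin under its centre
- solvent: bystander: white bottle 60 mm across, 150 mm high; origin under its centre
- beaker: bystander: glass beaker 66 mm across, 85 mm high; origin under its centre
- parts_tray: bystander: steel tray 130 x 170 x 30 mm; origin under its centre
- driver: bystander: screwdriver lying on the bench, origin under its middle
Not all that is in view belongs to the job. Of the things that look like the spanner, the larger one is meant.

How it is judged (in metres and radians):
On the way, in this order (a step that is already met when the one before it is completed fails the run):
1. the spanner hangs by its ring on the middle peg, let go, with the cover still shut (x of eye in the frame of peg between -0.007 and 0.007 m and y of eye in the frame of peg between -0.007 and 0.007 m and z of eye in the frame of peg between -0.002 and 0.014 m and x of jaw in the frame of peg below -0.1 m and contact force between the fingers and spanner below 0.1 N and linear speed of spanner below 0.03 m/s and value of joint cover below 0.06 rad), for 0.3 s.
2. the cover is swung up and gripped at its balance point (value of joint cover between 1.295 and 1.435 rad and velocity of joint cover between -0.06 and 0.06 rad/s and contact force between the fingers and cover above 1 N), for 0.3 s.
At the end, for the whole second after the job is handed in: the spanner hangs on the middle peg (peg through its ring, ring centre within 14 mm of the panel, jaw end down the slope, untouched), and the fingers still hold the cover (more than 1 N) at rest within 0.07 rad of its balance point (1.365 rad) (all of step 2 and x of eye in the frame of peg between -0.007 and 0.007 m and y of eye in the frame of peg between -0.007 and 0.007 m and z of eye in the frame of peg between -0.002 and 0.014 m and x of jaw in the frame of peg below -0.1 m and contact force between the fingers and spanner below 0.1 N and linear speed of spanner below 0.03 m/s); the arm keeps its last pose, push and grip.
It fails at once if the cover goes over backwards (more than 1.65 rad) (value of joint cover above 1.65 rad).
It fails at once if one of the other loose things is moved by more than 40 mm (distance of any of lens_ring, lens_cup, flange, solvent, beaker, parts_tray, driver from where it was at the start of the episode above 0.04 m).
It also fails if it takes over 64 s, if anything falls off the work surface, if the arm or the gripper's body presses on something with over 40 N, if the wrist force passes 120 N, or if a joint passes its speed limit or range.

ROBOT

A 6-joint arm with a two-finger parallel gripper is mounted at the origin on the work surface. World frame = base frame: x ahead of the robot, y to its left, z up, the work surface at z = 0. Lengths are in mm, angles in rad, forces in N, time in s.
With the tool pointing down it reaches from about 300 to 775 mm from the base axis. Payload 14.6 kg.
Tool frame: the origin (TCP) lies on the centre line of the jaws, within the pads' length; the fingertips stand 19 mm ahead of it and the grasp point (between the pads) is the TCP (bot.tip_reach is the distance from the TCP to the fingertips, in mm); z points along the fingers, y is the line along which they close (so a half turn about z gives the same grasp; the last joint's range is limited). The gripper opens to 85 mm and grips with 20 to 120 N. Pads are 22 mm wide; open, the fingers measure 114 mm over their backs; the gripper's body (76 mm by 85 mm) begins 54 mm behind the grasp point. The pads swing forward as they close: fully open they stand 13 mm farther back than shut.
Start: joints at [1.266, 0.3, 1.521, -0, 1.321, -0.067], TCP at [129.559, 534.513, 250.281] pointing down, gripper open.
Joint ranges: [-3.03, 3.03], [-0.79, 2.21], [0.23, 2.52], [-1.04, 4.18], [0, 3.07], [-2.55, 2.55]. Speed limits (rad/s): [2.22, 2.22, 2.57, 3.14, 3.14, 3.14].

INTERFACE

Orientations are given as a unit quaternion [w, x, y, z].
In Python, from rig import bot gives the robot as it stands. Calls block until the motion is done:
- bot.move_to(position, orientation): joint-space move of the TCP to a pose.
- bot.servo_line(position, attitude=None, speed=150, until_force=None): straight line of the TCP; attitude=None keeps the orientation; speed is the mean speed in mm/s. With until_force (N) it stops when the force on the tool has changed by that much, and returns True; else False.
- bot.move_joints(angles): joint-space move.
- bot.move_gripper(opening, grip_force=None): finger opening in mm; grip_force is the grip in N (None keeps the last); returns when the fingers have stopped.
- bot.dwell(seconds).
- bot.ik(position, orientation): joint angles nearest the present ones, or None.
- bot.read_state(): the state.
- bot.read_camera(name): name is "scene" or "top"; returns a dict with "image" (480x640x3 uint8, blue, green, red), "depth" (480x640 float32, mm along the optical axis (not along the pixel's ray), 0 where there is no reading), "fovy" (degrees; the focal length in pixels is half the picture's height over the tangent of half this angle, whatever the lens; pixels are square), "cx", "cy" (the principal point, pixels), "eye" and "attitude" of the camera in the world. Camera axes: x right, y down, z forward; pixel columns grow to the right and rows downward; lengths in mm; the calibration is good to about 2 mm. A picture is of the moment at which its call begins.
A pose or a line that the arm cannot do raises bot.MotionError and nothing moves.
- bot.finish_job(): hands the job in; it is judged then, once.
The state is a dict: "clock": time; "joint_positions": joint angles; "qvel": joint speeds; "effort": joint torques, N m; "ee_pos": TCP position; "tool_rot": TCP orientation; "ft_force": force on the tool from outside, world axes, zero at the start; "moment": the same for the moment, N m; "grip_width": finger opening in mm; "grip_force": force on a finger pad.
Only numpy, scipy, OpenCV 4.12 (cv2) and the standard library are available. Lean on these libraries where they do the work, as an engineer would, in place of code of your own. Each camera call takes 0.05 s, during which the arm holds its last target. There are 200 camera calls.

## Working session

There is one attempt and no reset: what is moved stays moved. The work goes in short steps, each a Python script; the robot and the scene stay as the last script left them, time stands still between calls to the robot, and variables do not carry over. Pictures are saved under pics/ and viewed, at most 10 in all, crops included, and the job is handed in when it is done.

```bash
mkdir -p pics; ls
cat > h.py <<'E'
import numpy as np, cv2
from rig import bot
from scipy.spatial.transform import Rotation as R
def rot(q): return R.from_quat([q[1],q[2],q[3],q[0]])
def quat(r): x,y,z,w=r.as_quat(); return [w,x,y,z]
def cloud(c):
    d=c["depth"]; f=240/np.tan(np.radians(c["fovy"])/2)
    v,u=np.mgrid[0:480,0:640]
    P=np.stack([(u-c["cx"])*d/f,(v-c["cy"])*d/f,d],-1)
    return rot(c["attitude"]).apply(P.reshape(-1,3)).reshape(480,640,3)+np.array(c["eye"])
E
python3 - <<'E'
from h import *
for n in("scene","top"):
    c=bot.read_camera(n); cv2.imwrite(f"pics/{n}0.png",c["image"]); np.savez(f"{n}0.npz",**c)
    print(n,c["fovy"],c["eye"],c["attitude"])
print(bot.read_state())
E
```

```text
pics
scene 53.409985480895536 [1138.33081127  168.26239108  963.74402775] [-0.1996288   0.57252536  0.75427826 -0.25184791]
top 50.055269800271255 [ 291.28918268   12.77138099 1342.47458709] [ 0.04969679 -0.70398571  0.70547925 -0.06506437]
{'clock': 0.1, 'joint_positions': array([ 1.26639198e+00,  3.00409090e-01,  1.52154576e+00,  3.43125833e-05,
        1.32069856e+00, -6.65984999e-02]), 'qvel': array([ 0.00161232, -0.00139298, -0.00388796,  0.00198466,  0.00160855,
        0.00092897]), 'effort': array([ 4.45334281e-04, -5.44370341e+01, -3.62368691e+01, -1.02664924e-04,
        2.99856605e-03,  1.97899340e-05]), 'ee_pos': array([129.49890243, 534.33248801, 249.77026011]), 'tool_rot': array([-1.14158221e-04,  1.18627155e-01,  9.92938727e-01, -5.18215998e-04]), 'ft_force': array([-0.35461961, -0.314849  ,  0.26738418]), 'moment': array([ 0.01547875,  0.04041067, -0.02902281]), 'grip_force': 0.0, 'grip_width': 85.64412313349926}
```

View pics/top0.png

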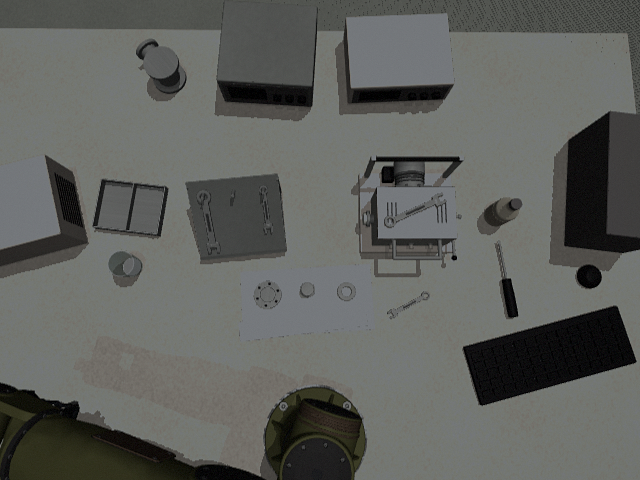

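View pics/scene0.png

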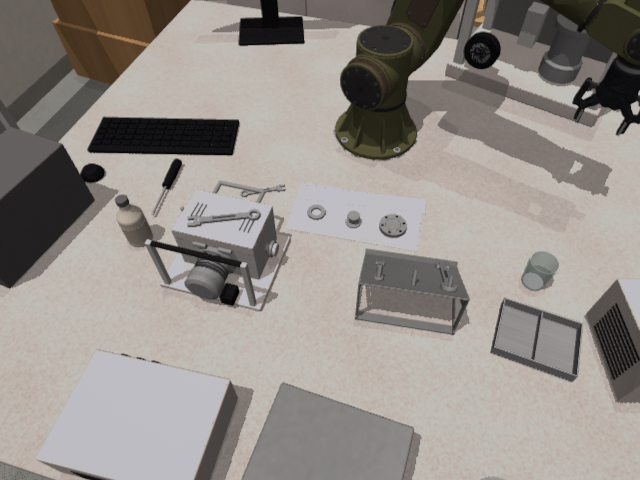

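The top picture shows four spanners: one on the shut cover (415,210), a smaller one on the bench (408,304), and two hanging on the stand at (208,220) and (266,210). The one on the cover is the one I want. Next I'll check it in a close crop.

Run:
```python
from h import *
a=np.load("top0.npz");b=np.load("scene0.npz")
def crop(c,x,y,w,h,s): return np.clip(cv2.resize(c["image"][y:y+h,x:x+w],None,fx=s,fy=s,interpolation=cv2.INTER_CUBIC).astype(float)*1.5,0,255).astype(np.uint8)
A=crop(a,350,150,130,150,4)   # 520x600
B=crop(a,180,170,110,100,2.5) # 275x250
C=crop(b,150,170,138,138,2)
im=np.zeros((600,800,3),np.uint8); im[:600,:520]=A; im[:250,522:522+275]=B; im[260:536,522:798]=C
cv2.imwrite("pics/crop1.png",im)
P=cloud(a)
for n,(u,v) in dict(cov1=(385,195),cov2=(450,235),shank=(415,211),end1=(391,223),end2=(440,201),peg=(233,198),bench=(300,220)).items(): print(n,P[v,u].round(1))
```

```text
cov1 [ 585.7 -169.7  139. ]
cov2 [ 488.3 -323.3  137.3]
shank [ 543.8 -238.3  151.5]
end1 [ 517.  -182.3  139.5]
end2 [ 571.4 -302.7  137.6]
peg [582.8 198.3 118.5]
bench [550.9  37.4   2. ]
```

View pics/crop1.png

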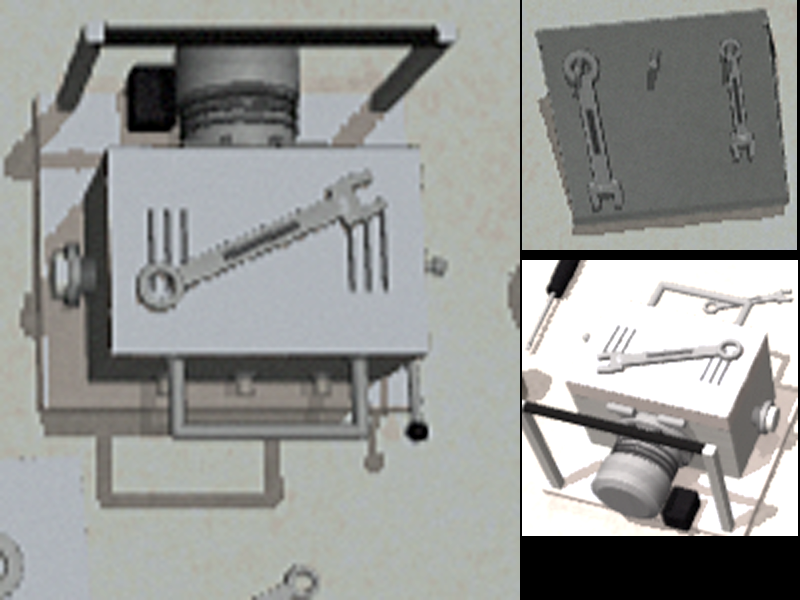

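The crop confirms the choice. The ring is at about (390.4,221.2) and the jaw tip at about (443.9,197.6). The handle bar middle is at about (417,257.7). The middle peg's root is at about (233.7,192) and its tip at about (231.3,204). Next I'll turn these pixels into poses.

```bash
cat >> h.py <<'E'
def ray(c,u,v):
    f=240/np.tan(np.radians(float(c["fovy"]))/2)
    d=rot(c["attitude"]).apply([(u-c["cx"])/f,(v-c["cy"])/f,1]); return np.array(c["eye"]),d
def at_z(c,u,v,z): e,d=ray(c,u,v); return e+d*(z-e[2])/d[2]
def at_plane(c,u,v,n,k): e,d=ray(c,u,v); return e+d*(k-n@e)/(n@d)
E
python3 - <<'E'
from h import *
a=np.load("top0.npz");b=np.load("scene0.npz")
A=lambda x,y:(350+x/4-.4,150+y/4-.4); B=lambda x,y:(180+(x-522)/2.5-.3,170+y/2.5-.3); C=lambda x,y:(150+(x-522)/2-.25,170+(y-260)/2-.25)
p=lambda s,x:print(s,np.round(x,1))
P=cloud(a)
m=P[190:240,385:450].reshape(-1,3); p("cover z",np.median(m[:,2]))
eye=at_z(a,*A(162,285),143); jaw=at_z(a,*A(376,191),143); p("eye",eye);p("jaw",jaw); p("len(145.5)",np.linalg.norm(eye-jaw)); p("eye scene",at_z(b,*C(730,350),143)); p("jaw scene",at_z(b,*C(599,361),143))
h1=at_z(a,*A(172,432),126.5);h2=at_z(a,*A(367,432),126.5);p("h1",h1);p("h2",h2);p("hm",(h1+h2)/2)
cs=[at_z(a,*A(x,y),139) for x,y in((112,354),(427,354),(422,147),(110,147))]
for q in cs:p("cov corner",q)
# stand
poly=np.array([B(*q) for q in((545,40),(760,20),(780,195),(578,210))],int)
M=np.zeros((480,640),np.uint8);cv2.fillPoly(M,[poly],1)
Q=P[M>0]; Q=Q[(Q[:,2]>5)&(Q[:,2]<170)]
for _ in range(8):
    c0=Q.mean(0); n=np.linalg.svd(Q-c0,full_matrices=False)[2][2]; n*=np.sign(n[2]); r=(Q-c0)@n; Q=Q[abs(r)<max(2*r.std(),1.5)] 
k=n@c0; p("n",n*1000); print("tilt",np.degrees(np.arccos(n[2])),"yaw",np.degrees(np.arctan2(-n[1],-n[0])),"std",r.std(),len(Q))
cr=[at_plane(a,*B(*q),n,k) for q in((537,30),(766,10),(788,205),(573,220))]
for q in cr:p("panel corner",q)
for i in range(4):p("edge",np.linalg.norm(cr[i]-cr[i-1]))
p("centre",np.mean(cr,0)); e=(cr[0]-cr[1]+cr[3]-cr[2]); print("yaw edge",np.degrees(np.arctan2(-e[0],e[1])));e=(cr[0]-cr[3]+cr[1]-cr[2]); print("yaw edge2",np.degrees(np.arctan2(e[1],e[0])))
p("pegroot",at_plane(a,*B(657,54),n,k)); p("pegtip",at_plane(a,*B(650,87),n,k+32))
E
```

```text
cover z 140.0
eye [ 521.6 -179.7  143. ]
jaw [ 579.2 -310.4  143. ]
len(145.5) 142.8
eye scene [ 520.2 -176.1  143. ]
jaw scene [ 574.8 -309.4  143. ]
h1 [ 435.4 -186.1  126.5]
h2 [ 435.3 -303.1  126.5]
hm [ 435.3 -244.6  126.5]
cov corner [ 480.6 -149.5  139. ]
cov corner [ 480.5 -337.8  139. ]
cov corner [ 607.5 -340.7  139. ]
cov corner [ 607.2 -151.1  139. ]
n [-610.8  -58.9  789.6]
tilt 37.855112406085354 yaw 5.50567176914466 std 1.748531078827823 4523
panel corner [614.5 306.3 151.3]
panel corner [634.8  89.2 150.8]
panel corner [464.1  73.   17.5]
panel corner [448.2 293.6  21.7]
edge 211.2
edge 218.0
edge 217.2
edge 221.3
centre [540.4 190.5  85.3]
yaw edge 4.721969680256015
yaw edge2 4.904193561422654
pegroot [596.8 195.4 129.3]
pegtip [561.2 199.3 142.5]
```

```bash
cat >> h.py <<'E'
def proj(c,X):
    f=240/np.tan(np.radians(float(c["fovy"]))/2)
    p=rot(c["attitude"]).inv().apply(np.array(X)-c["eye"]); return np.array([c["cx"]+f*p[0]/p[2],c["cy"]+f*p[1]/p[2]])
E
python3 - <<'E'
from h import *
a=np.load("top0.npz");b=np.load("scene0.npz")
def crop(c,x,y,w,h,s,g=1.8): return np.clip(cv2.resize(c["image"][y:y+h,x:x+w],None,fx=s,fy=s,interpolation=cv2.INTER_CUBIC).astype(float)*g,0,255).astype(np.uint8)
im=np.zeros((600,800,3),np.uint8)
im[:300,:400]=crop(a,213,180,40,30,10,2.2); im[:300,400:]=crop(b,395,255,40,30,10,1.6)
im[300:,:400]=crop(a,382,190,67,50,6)[:300,:400]; im[300:,400:]=crop(b,185,200,80,60,5,1.0)
for c,x,y,o in((a,213,180,0),(b,395,255,400)):
    for X in((596.8,195.4,129.3),(600.3,195.6,131),(577.2,193.5,154.6)):
        q=(proj(c,X)-[x,y]+.5)*10; print(q+[o,0]); cv2.circle(im,(int(q[0]+o),int(q[1])),3,(0,0,255),1)
cv2.imwrite("pics/crop2.png",im)
E
```

```text
[212.00413443 117.96903657]
[210.49096124 102.13544231]
[202.58328577 172.45471712]
[567.54413595 303.71495446]
[566.79777715 313.67882254]
[592.25001552 156.40220639]
```

View pics/crop2.png

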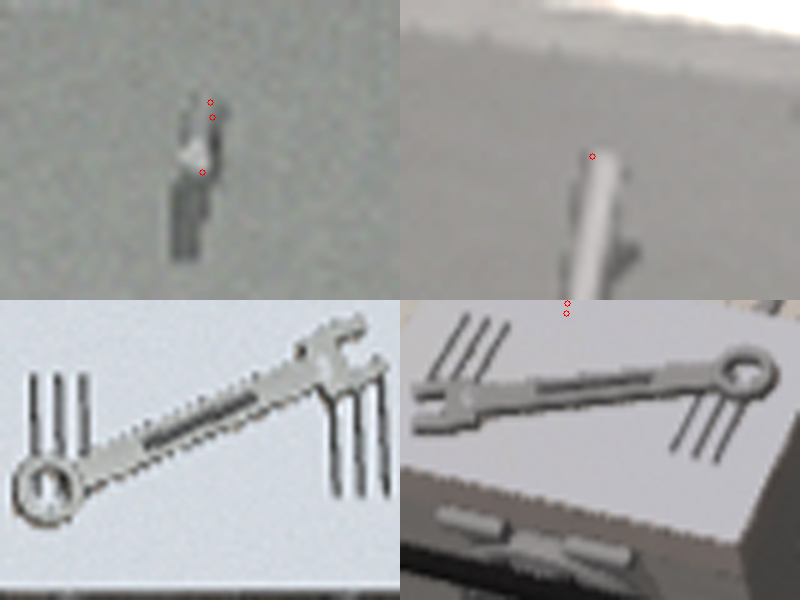

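Top-left panel: the peg's end disc is at about (231.9,194.7), and the dark piece below it is its shadow. Top-right panel (scene camera): the peg tip is at about (415,270). In the bottom panels the ring hole is at (389.6,220.7) in the top camera and (253.6,214.2) in the scene camera; the jaw tip is at (443.6,197.3) and (187.4,221.2).

Run:
```python
from h import *
from scipy.optimize import lsq_linear
a=np.load("top0.npz");b=np.load("scene0.npz")
def tri(pa,pb):
    S=0;T=0;L=[ray(a,*pa),ray(b,*pb)]
    for e,d in L:
        d=d/np.linalg.norm(d);M=np.eye(3)-np.outer(d,d);S=S+M;T=T+M@e
    X=np.linalg.solve(S,T); return X,[np.linalg.norm(np.cross(X-e,d/np.linalg.norm(d))) for e,d in L]
for n,pa,pb in(("tip",(231.9,194.7),(415,270)),("eye",(389.6,220.7),(253.6,214.2)),("jaw",(443.6,197.3),(187.4,221.2))):
    X,r=tri(pa,pb);print(n,X.round(1),np.round(r,1), at_z(a,*pa,143).round(1),at_z(b,*pb,143).round(1))
# IK feasibility
ps=np.radians(5); 
def down(psi): return R.from_euler("z",psi)*R.from_quat([1,0,0,0]) # tool x along psi
tp=R.from_matrix(np.c_[[.785,.0687,.616],[.0872*-1*.0+ .0697-.0,-.996,.0],[.6,.05,-.79]])
for name,pos,rr in(("grasp",[549,-244,160],down(np.radians(114))),("grasp2",[549,-244,160],down(np.radians(-66))),("peg",[550,195,120],tp),("peg2",[550,195,120],tp*R.from_euler("z",np.pi)),("bar",[435,-245,127],down(-np.pi/2)),("bar0",[435,-245,127],down(np.pi/2)),("barup",[587,-245,288],down(-np.pi/2)),("barup0",[587,-245,288],down(np.pi/2))):
    print(name,np.round(bot.ik(pos,quat(rr)),2) if bot.ik(pos,quat(rr)) is not None else None)
```

```text
tip [580.6 195.2 160.8] [0.5 0.5] [585.  197.4 143. ] [568.1 196.3 143. ]
eye [ 521.  -177.   145.8] [1.1 1.1] [ 521.9 -178.5  143. ] [ 518.8 -177.   143. ]
jaw [ 578.8 -309.6  144.4] [0.4 0.4] [ 579.3 -310.4  143. ] [ 577.8 -310.   143. ]
grasp [-0.48  0.5   1.47 -0.    1.18 -0.9 ]
grasp2 [-0.48  0.5   1.47 -0.    1.18  2.24]
peg [ 0.34  0.33  1.95 -0.64  0.27  2.4 ]
peg2 [ 0.34  0.33  1.95 -0.64  0.27 -0.74]
bar None
bar0 [-0.59  0.33  1.79 -0.    1.02 -0.59]
barup None
barup0 [-0.45  0.47  1.2  -0.    1.47 -0.45]
```

```bash
cat >> h.py <<'E'
def down(deg): return R.from_euler("z",deg,degrees=True)*R.from_quat([1,0,0,0])
EYE=np.array([521,-177.3,143]); DIR=np.array([-.400,.9165,0]); ORI=EYE-65.5*DIR; ORI[2]=139
ROOT=np.array([600.3,196.3,131.5]); ps=np.radians(5.0); t=np.radians(38)
PX=np.array([np.cos(t)*np.cos(ps),np.cos(t)*np.sin(ps),np.sin(t)]); PZ=np.array([-np.sin(t)*np.cos(ps),-np.sin(t)*np.sin(ps),np.cos(t)]); PY=np.cross(PZ,PX)
RG=down(113.6-180)           # grasp: tool x opposite to spanner x
RP=R.from_matrix(np.c_[-PX,np.cross(-PZ,-PX),-PZ])
E
python3 - <<'E'
from h import *
g=quat(RG)
off=RG.inv().apply(EYE-np.array([ORI[0],ORI[1],160]));print(off)
for z in(70,40,5): print(np.round(bot.ik(ROOT+z*PZ-RP.apply(off),quat(RP)),2))
bot.move_to([ORI[0],ORI[1],230],g)
bot.move_gripper(26,30)
bot.servo_line([ORI[0],ORI[1],168],speed=80)
print(bot.servo_line([ORI[0],ORI[1],152],speed=15,until_force=3))
s=bot.read_state();print(s["ee_pos"],s["ft_force"],s["grip_width"])
z=s["ee_pos"][2]+2
bot.servo_line([ORI[0],ORI[1],z],speed=20)
bot.move_gripper(5,40)
s=bot.read_state();print(s["ee_pos"],s["ft_force"],s["grip_width"],s["grip_force"],s["clock"])
E
```

```text
[-6.54990866e+01 -2.45491716e-02  1.70000000e+01]
[ 0.36  0.15  2.07 -0.56  0.32 -0.82]
[ 0.35  0.23  2.04 -0.63  0.27 -0.74]
[ 0.34  0.33  2.   -0.75  0.23 -0.64]
True
[ 547.24539897 -237.34800707  157.88981702] [-1.00901593  1.00480454  6.1227119 ] 25.96266602771026
[ 547.19142923 -237.32376155  159.83249047] [-0.32373339  0.347412    0.75594654] 12.611733659485775 40.77898621559143 5.9417
```

Run:
```python
from h import *
s=bot.read_state(); tcp=np.array(s["ee_pos"]); RT=rot(s["tool_rot"])
off=RT.inv().apply(EYE-tcp); np.save("off.npy",off); print(off)
bot.servo_line(tcp+[0,0,130],speed=120)
s=bot.read_state();print(s["grip_width"],s["grip_force"],s["ft_force"])
T=lambda z:ROOT+z*PZ-2*PX-RP.apply(off)
bot.move_to(T(75),quat(RP)); bot.servo_line(T(42),speed=60); bot.dwell(.3)
s=bot.read_state();print(s["ee_pos"],T(42),s["grip_width"],s["clock"], (rot(s["tool_rot"]).inv()*RP).magnitude())
im=np.zeros((600,800,3),np.uint8)
for i,(n,x,y) in enumerate((("top",200,170),("scene",385,230))):
    c=bot.read_camera(n); np.savez(n+"1.npz",**c)
    im[:,400*i:400*i+400]=np.clip(cv2.resize(c["image"][y:y+75,x:x+50],None,fx=8,fy=8,interpolation=cv2.INTER_CUBIC).astype(float)*1.6,0,255)
cv2.imwrite("pics/pre.png",im)
```

```text
[-6.54751232e+01 -4.25526199e-02  1.68873349e+01]
12.411828698495837 40.496068596839905 [-0.19076023  0.36713745 -1.48322585]
[511.17182127 188.5958976  136.58204667] [511.21079725 188.54841988 136.3620192 ] 12.138945142211456 10.775 0.00036231413649894846
```

View pics/pre.png

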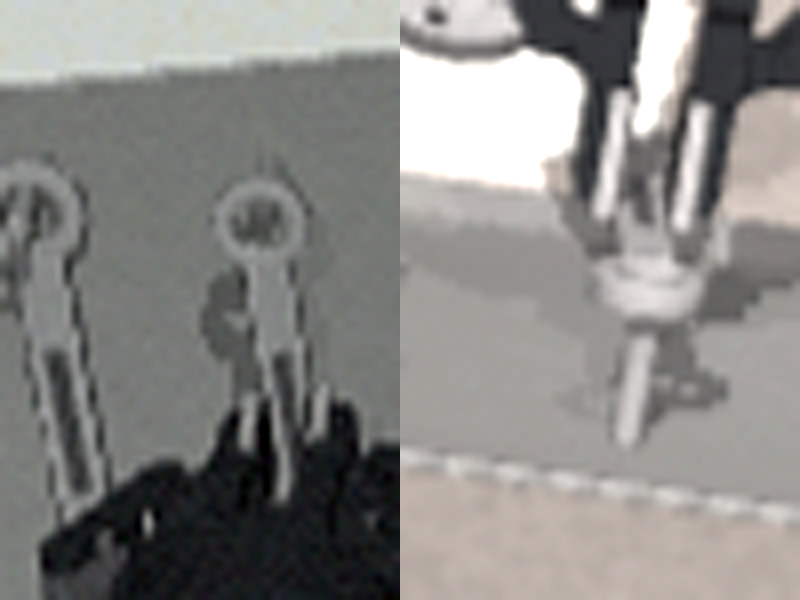

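Left panel: the ring hole is at about (232.1,197.2) in the top camera. Right panel: it is at about (416.3,262.9) in the scene camera, with the peg just below it. I'll compare the two with the same cameras, which cancels the bias.

Run:
```python
from h import *
a=np.load("top1.npz");b=np.load("scene1.npz")
def tri(pa,pb):
    S=0;T=0
    for e,d in (ray(a,*pa),ray(b,*pb)):
        d=d/np.linalg.norm(d);M=np.eye(3)-np.outer(d,d);S=S+M;T=T+M@e
    return np.linalg.solve(S,T)
tip=tri((231.9,194.7),(415,270)); eye=tri((232.06,197.2),(416.3,262.9))
print(tip,eye,[float((eye-tip)@v) for v in(PX,PY,PZ)], "expect -2,0,10")
E=ROOT+42*PZ-2*PX
print("model eye",E,"px",proj(a,E),proj(b,E))
```

```text
[580.58380395 195.20942845 160.81769712] [571.57000862 193.67462856 172.94351361] [0.28404981739663343, -0.7433554884293333, 15.16595795875759] expect -2,0,10
model eye [572.97059043 193.90898648 163.3651287 ] px [231.99085686 197.62609425] [414.90461329 266.11013348]
```

Run:
```python
from h import *
off=np.load("off.npy")
T=lambda z,x=-1.5,y=0.4:ROOT+z*PZ+x*PX+y*PY-RP.apply(off)
print(bot.servo_line(T(20),speed=30,until_force=6))
s=bot.read_state();print("20:",(np.array(s["ee_pos"])-T(0))@PZ,s["ft_force"])
print(bot.servo_line(T(0),speed=15,until_force=5))
s=bot.read_state();print("end",(np.array(s["ee_pos"])-T(0))@np.c_[PX,PY,PZ],s["ft_force"],s["clock"],s["grip_width"])
im=np.zeros((600,800,3),np.uint8)
for i,(n,x,y) in enumerate((("top",200,170),("scene",385,230))):
    c=bot.read_camera(n)
    im[:,400*i:400*i+400]=np.clip(cv2.resize(c["image"][y:y+75,x:x+50],None,fx=8,fy=8,interpolation=cv2.INTER_CUBIC).astype(float)*1.6,0,255)
cv2.imwrite("pics/ins.png",im)
```

```text
False
20: 20.046419920451115 [-0.10779511  0.40967455 -1.49373481]
True
end [-0.03571443 -0.01299209  4.86534547] [-2.36248871 -0.94963571  6.17034534] 12.7083 12.03957028107499
```

View pics/ins.png

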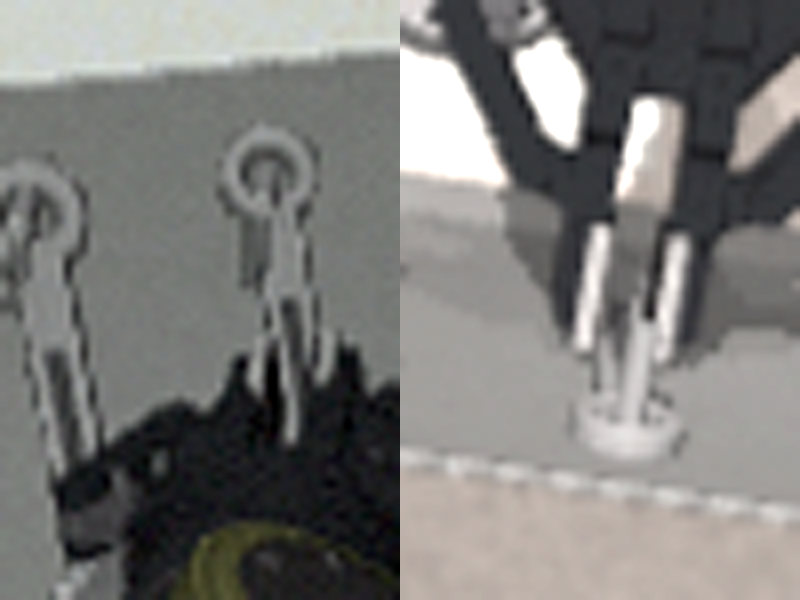

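The peg passes through the ring; in the scene panel the ring at (415,282) surrounds the peg. I'll release, back off and check.

Run:
```python
from h import *
s=bot.read_state();p=np.array(s["ee_pos"])
bot.servo_line(p+.7*PZ,speed=20)
bot.move_gripper(32); bot.dwell(.2)
bot.servo_line(p+90*PZ,speed=70)
bot.move_to([430,0,300],quat(down(90)))
bot.dwell(.2)
print(bot.read_state()["clock"])
im=np.zeros((600,800,3),np.uint8)
for i,(n,x,y) in enumerate((("top",190,170),("scene",385,230))):
    c=bot.read_camera(n); np.savez(n+"2.npz",**c)
    im[:,400*i:400*i+400]=np.clip(cv2.resize(c["image"][y:y+75,x:x+50],None,fx=8,fy=8,interpolation=cv2.INTER_CUBIC).astype(float)*1.6,0,255)
cv2.imwrite("pics/hung.png",im)
```

```text
16.175
```

View pics/hung.png

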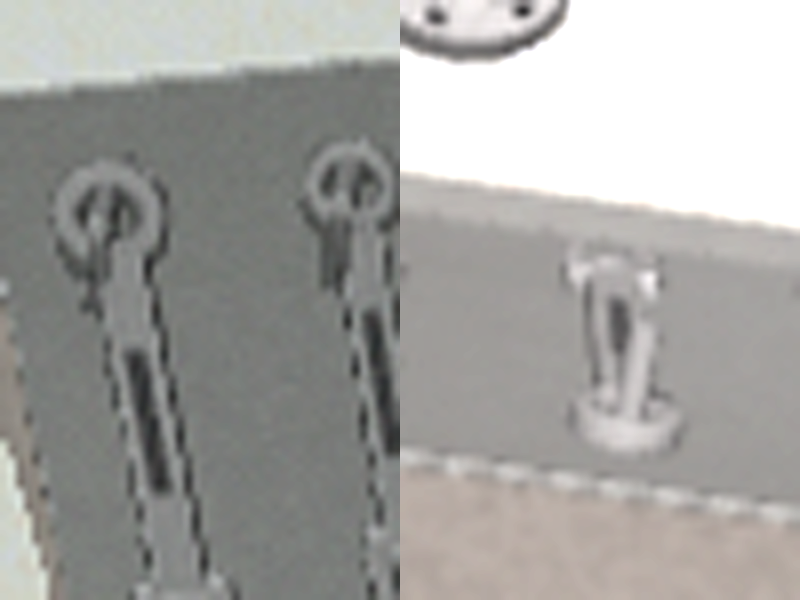

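The spanner hangs flat on the middle peg with its jaw end down the slope. Next is the cover's bar.

Run:
```python
from h import *
q=quat(down(90)); X,Y,Z=435.3,-244.6,126.5
for phi in(0,.7,1.365):
    t=phi+.0713; print(np.round(bot.ik([X+175-175.4*np.cos(t),Y,114+175.4*np.sin(t)],q),2))
bot.move_to([X,Y,230],q)
bot.move_gripper(38,30)
bot.servo_line([X,Y,165],speed=100)
print(bot.servo_line([X,Y,Z],speed=40,until_force=6))
s=bot.read_state();print(s["ee_pos"],s["ft_force"])
bot.move_gripper(2,30); bot.dwell(.2)
s=bot.read_state();print(s["ee_pos"],s["ft_force"],s["grip_width"],s["grip_force"],s["clock"])
```

```text
[-0.59  0.33  1.79 -0.    1.02 -0.59]
[-0.53  0.3   1.56 -0.    1.29 -0.53]
[-0.45  0.47  1.2  -0.    1.47 -0.45]
False
[ 435.4192225  -244.68434667  126.73592075] [ 0.26740824 -0.56827219 -0.29169013]
[ 435.39072626 -244.6135725   126.66427231] [-0.59035837  0.62785824  3.80992822] 9.069341753165046 29.312733113765717 19.9833
```

Run:
```python
from h import *
X,Y=435.4,-244.6
n=14
for i,phi in enumerate(np.linspace(0,1.365,n+1)[1:]):
    t=phi+.0713
    bot.servo_line([X+175-175.4*np.cos(t),Y,114+175.4*np.sin(t)],speed=45 if i<n-2 else 25)
    s=bot.read_state()
    if i%2: print(round(phi,2),np.round(s["ft_force"],1),round(s["grip_width"],1),round(s["grip_force"],1))
    if np.linalg.norm(s["ft_force"])>35: print("stop",s);break
bot.dwell(.5)
s=bot.read_state();print(s["ee_pos"],s["ft_force"],s["clock"])
im=np.zeros((480,800,3),np.uint8)
for n,x0,w in(("top",0,320),("scene",320,480)):
    c=bot.read_camera(n); np.savez(n+"3.npz",**c)
    I=c["image"][130:290,340:446] if n=="top" else c["image"][80:320,100:340]
    im[:,x0:x0+w]=np.clip(cv2.resize(I,(w,480),interpolation=cv2.INTER_CUBIC).astype(float)*1.3,0,255)
cv2.imwrite("pics/up.png",im)
```

```text
0.2 [-3.7 -1.9 -1. ] 9.0 29.3
0.39 [-9.8 -0.3  2.6] 8.8 29.4
0.58 [-16.6   0.    9.9] 8.6 29.8
0.78 [-14.6   2.9  13.7] 8.8 30.6
0.98 [-6.5 -0.9  7.9] 8.6 30.6
1.17 [-5.   0.4  7.1] 8.5 31.1
1.36 [-1.   1.2  4.3] 8.6 31.5
[ 586.88259094 -244.49769368  287.82005262] [-1.84339085  3.19876046  4.59760438] 28.55
```

View pics/up.png

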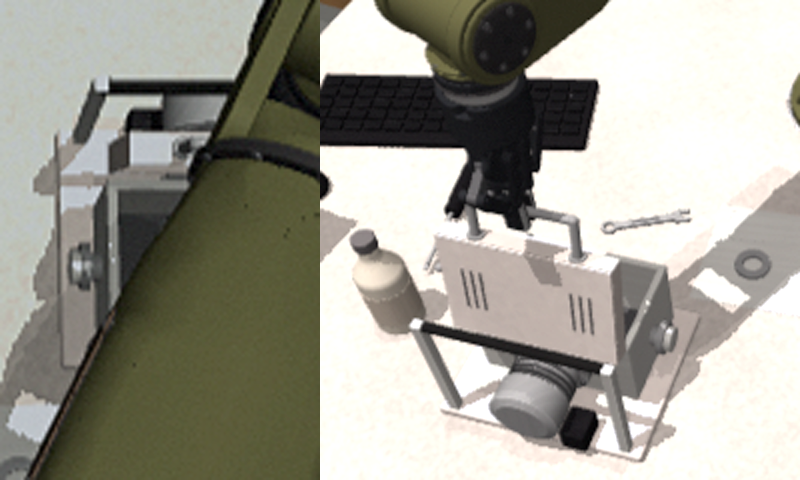

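The cover is up and gripped. I'll check its angle from the depth of the hood's top face, then hand in.

Run:
```python
from h import *
c=np.load("scene3.npz"); P=cloud(c)
M=np.zeros((480,640),np.uint8); q=[(100+(x-320)/2,80+y/2) for x,y in((450,240),(535,255),(545,290),(605,270),(608,350),(462,305))]
cv2.fillPoly(M,[np.array(q,int)],1); Q=P[M>0]; Q=Q[Q[:,2]>0]
for _ in range(8):
    c0=Q.mean(0); n=np.linalg.svd(Q-c0,full_matrices=False)[2][2]; n*=np.sign(n[0]); r=(Q-c0)@n; Q=Q[abs(r)<max(2*r.std(),1.5)]
print(c0,n,len(Q),r.std(),"cover angle",np.arctan2(n[0],n[2]))
s=bot.read_state();print(s["ft_force"],s["grip_force"],abs(s["qvel"]).max())
```

```text
[ 617.98089297 -237.39123426  196.94266515] [9.79466242e-01 5.44930416e-04 2.01607502e-01] 2140 0.8874202608653463 cover angle 1.3677974502412706
[-1.25701117  3.52343382  4.79681379] 31.473451852798462 0.001465186961104395
```

The depth fit gives a cover angle of 1.368 rad, against a target of 1.365.

```bash
python3 -c "
from rig import bot
bot.dwell(.4); print(bot.finish_job())"
```

```text
the job is handed in; nothing more can be done
None
```

The spanner is hanging on the middle peg, jaw end down and let go. The cover is gripped and still at about 1.368 rad (balance point 1.365), and the job is handed in; no verdict came back.

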